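Shelve a polished cover with the lifter

TASK

Slide the lifter's blade well under the polished round cover that lies on the open wooden rail stand, carry the cover level on the blade to the empty grey tray, set it down flat and centred on that tray's two rails with the blade still beneath it, and draw the blade out. Then hang the lifter on the rack with its wooden grip resting across both pegs and leave it hanging still. Never touch either cover with the gripper or arm, never tip or drop a cover, and leave the stored cover, carton, can and bearing where they are.

Things in the scene. Friction and masses are not known exactly. Their poses are not given: they have to be found in the camera images.
- lifter: Spatula-like lifter standing on its blade. Origin: blade underside, below the neck; x to the front edge, z up. Blade 3 thick, 74 wide (y), x = -75 to 130 (front edge). Heel weight on it at x = -73 to -43, up to z = 21. Neck of diameter 14 at x = 0, up to z = 60. Wooden grip block 70 (x) by 24 (y), z = 60 to 105, gripped across y from above. 280 g, balances under the neck.
- lifter_pan (a point): Point on top of the blade, 80 in front of the neck axis and 50 behind the front edge: it should come under the cover's centre. Axes as the lifter's.
- lifter_grip (a point): Middle of the wooden grip on the neck axis, 85 above the blade's underside, 20 below the grip's top, 25 above the grip's underside. Axes as the lifter's.
- lifter_head (a point): Centre of the underside of the wooden grip, where it meets the neck, 60 above the blade's underside: this face rests on the pegs when hung. Axes as the lifter's.
- cover: The polished steel wheel cover to be moved: flat disc of diameter 130, 5 thick, with a boss of diameter 48 rising 6 more in the middle of its top; 0.18 kg. Origin: centre of its underside, z up. It starts lying on the stand's rails.
- stand: Fixed open wooden rail stand, no walls. Origin: centre of underside; enter it along its +x (away from the robot). Base 140 (x) by 130, 4 thick; two rails along x, 130 long, 10 wide, inner faces 96 apart, tops at z = 26: a free channel 22 high under the cover, open at front and back.
- stand_seat (a point): Centre of the stand at the height of the rail tops (z = 26). Axes as the stand's.
- tray: Empty grey steel tray, fixed. Origin: centre of underside; open on its -x side (to the robot). Floor 140 (x) by 180 (y), 4 thick; walls 45 high on both y sides (170 between) and at the back (inner face x = 70). Two rails along x, 130 long, 10 wide, inner faces 96 apart, tops at z = 26.
- tray_seat (a point): Centre of the empty tray at the height of the rail tops (z = 26): where the cover's origin must come to rest. Axes as the tray's.
- full_tray: The other grey tray, same as the empty one, fixed; it already holds the stored cover.
- stored_cover: A second cover, the same as the first, lying on the full tray's rails; leave it alone. Origin: centre of its underside.
- rack: Fixed rack. Origin: centre of the post's front face, at counter height. Post 22 by 56, top z = 158; foot x = -30 to 55, 60 wide, 12 high. Two level pegs, diameter 10, point to its -x (to the robot): axes at z = 150, y = +-23, 90 long, ending in 16 balls (30 clear between). The neck goes between them, lifter x along rack y, either way round.
- rack_hang (a point): Point midway between the two pegs, 50 in front of the post, at the height of the pegs' upper side (z = 155): lifter_head belongs here. Axes as the rack's.
- carton: Cardboard carton 110 x 70 x 85, leave alone. Origin: centre of its underside.
- can: Closed steel can, diameter 60, 75 high, leave alone. Origin: centre of its underside.
- bearing: Dark steel bearing ring, diameter 64, 18 high, lying flat, leave alone. Origin: centre of its underside.
There are look-alikes about, which are no part of the job. What is shaped like the lifter but red is not meant. Leave any yellow look-alike of the cover alone.

How it is judged (in metres and radians):
On the way, in this order (a step that is already met when the one before it is completed fails the run):
1. the blade is slid under the cover while the cover still lies on the stand: lifter_pan within 40 mm of the cover's centre, seen from above, and below it; the cover moved less than 30 mm (horizontal distance between lifter_pan and cover below 0.04 m and z of lifter_pan in the frame of cover below 0.002 m and distance of cover from where it was at the start of the episode below 0.03 m), for 0.05 s.
2. the cover rides on the blade, lifted at least 9 mm off the rail height, tilted less than 0.35 rad (horizontal distance between lifter_pan and cover below 0.05 m and z of lifter_pan in the frame of cover below 0.002 m and height (world z) of cover above 0.035 m and contact force between cover and lifter above 0.2 N and angle between cover's own z axis and vertical below 0.35 rad), for 0.2 s.
3. the cover lies on the empty tray's rails, with the blade still beneath it (horizontal distance between cover and tray_seat below 0.02 m and z of cover in the frame of tray_seat between -0.003 and 0.003 m and angle between cover's own z axis and vertical below 0.06 rad and horizontal distance between lifter_pan and cover below 0.06 m and z of lifter_pan in the frame of cover below 0.002 m), for 0.05 s.
4. the blade is drawn out from under the cover, which stays on the rails (horizontal distance between cover and tray_seat below 0.02 m and z of cover in the frame of tray_seat between -0.003 and 0.003 m and angle between cover's own z axis and vertical below 0.06 rad and horizontal distance between lifter_pan and cover above 0.115 m), for 0.1 s.
At the end, for the whole second after the job is handed in: Cover at rest on the empty tray's rails: within 20 mm of the tray centre, rail height (3 mm), level (0.06 rad). Lifter hanging still: neck between the pegs, within 30 mm of the hanging point along them and 20 mm across, grip underside on the pegs (6 mm), level within 0.2 rad (horizontal distance between cover and tray_seat below 0.02 m and z of cover in the frame of tray_seat between -0.003 and 0.003 m and angle between cover's own z axis and vertical below 0.06 rad and x of lifter_head in the frame of rack_hang between -0.03 and 0.03 m and y of lifter_head in the frame of rack_hang between -0.02 and 0.02 m and z of lifter_head in the frame of rack_hang between -0.006 and 0.006 m and angle between lifter's own z axis and vertical below 0.2 rad and linear speed of each of cover, lifter below 0.03 m/s and angular speed of lifter below 0.3 rad/s); the robot touches nothing.
It fails at once if the gripper or arm touches a cover (contact force between any of the fingers, the arm and cover above 0.3 N or contact force between any of the fingers, the arm and stored_cover above 0.3 N).
It fails at once if the cover is tipped more than 0.4 rad (angle between cover's own z axis and vertical above 0.4 rad).
It fails at once if the cover falls: off the rails or the blade to below 12 mm, or faster than 1.0 m/s (height (world z) of cover below 0.012 m or linear speed of cover above 1 m/s).
It fails at once if a bystander is moved: the stored cover, carton, can or bearing by more than 15 mm (distance of any of stored_cover, carton, can, bearing from where it was at the start of the episode above 0.015 m).
It also fails if it takes over 67 s, if anything falls off the work surface, if the arm or the gripper's body presses on something with over 40 N, if the wrist force passes 120 N, or if a joint passes its speed limit or range.

ROBOT

A 6-joint arm with a two-finger parallel gripper is mounted at the origin on the work surface. World frame = base frame: x ahead of the robot, y to its left, z up, the work surface at z = 0. Lengths are in mm, angles in rad, forces in N, time in s.
With the tool pointing down it reaches from about 350 to 775 mm from the base axis. Payload 7.3 kg.
Tool frame: the origin (TCP) lies between the finger pads; the fingertips stand 14 mm ahead of it and the grasp point (between the pads) lies 5 mm behind it; z points along the fingers, y is the line along which they close (so a half turn about z gives the same grasp; the last joint's range is limited). The gripper opens to 92 mm and grips with 3 to 60 N. Pads are 19 mm wide; open, the fingers measure 130 mm over their backs; the gripper's body (75 mm by 190 mm) begins 47 mm behind the grasp point.
Start: joints at [-1.308, 0.342, 1.524, -0, 1.275, -0.146], TCP at [208.716, -481.75, 217.641] pointing down, gripper open.
Joint ranges: [-2.53, 2.53], [-0.77, 2.02], [0.04, 2.7], [-1, 4.14], [0.28, 2.66], [-3.11, 3.11]. Speed limits (rad/s): [2.57, 2.57, 3.14, 3.14, 3.14, 3.14].

INTERFACE

Orientations are given as [roll, pitch, yaw] about the fixed x, y, z axes, in that order (R = Rz(yaw) Ry(pitch) Rx(roll)).
In Python, from plant import get_obs, cams, close_job gives the robot as it stands. The module is installed in compiled form; this text tells all that it offers.
- The arm moves only by the shell command python3 -m creep 'ROWS'. ROWS is JSON, a list of rows, each an object of numbers: "hand": the opening, from 0 (shut) to 1 (fully open); "tx", "ty", "tz": the shift along the tool's x, y, z in m; "spin": the turn about the tool's z in degrees. In form: [{"hand": .., "tx": .., "ty": .., "tz": .., "spin": ..}, ...]. A call has 1 to 5 rows; each row shifts and turns the commanded pose from where the row before left it, along the tool's axes as they then stand; what a row does not reach is not made up. A row lasts 1/8 s, in which the tool goes at most 62.5 mm and 10.7 degrees, less where a joint would pass 70% of its speed; a pose out of reach is approached as far as the arm can. A call is refused whole if a number of a shift passes 0.0625 or a number of a turn 10.7, either way. A call with a gripper value outside its range is refused whole. The fingers move at their own pace and stop on an object; the grip force is fixed at half the most. Time passes only in rows, so rows that do not move let the fingers close. It gives the time, the measured TCP pose, the force, the opening and the grip force at its end, in the units of the state.
- get_obs(): the state, without advancing time (a new reading comes with each control period).
- cams.capture(name): name is "side" or "top" or "wrist"; returns a dict with "color" (480x640x3 uint8, red, green, blue), "K" (3x3 intrinsics, pixels), "R" (3x3) and "t" (3): a world point X has camera coordinates R X + t. Camera axes: x right, y down, z forward; pixel columns grow to the right and rows downward; lengths in mm; the calibration is good to about 2 mm. A picture is of the moment at which its call begins. There is no depth.
- close_job(): hands the job in; it is judged then, once.
The state is a dict: "time": time; "joint_positions": joint angles; "dq": joint speeds; "tau": joint torques, N m; "tool_pos": TCP position; "tcp_rot": TCP orientation; "contact_force": force on the tool from outside, world axes, zero at the start; "moment": the same for the moment, N m; "grip_width": finger opening in mm; "finger_force": force on a finger pad.
Only numpy, scipy, OpenCV 4.12 (cv2) and the standard library are available. Lean on these libraries where they do the work, as an engineer would, in place of code of your own. Each camera call takes 0.05 s, during which the arm holds its last target. There are 200 camera calls.

## Working session

There is one attempt and no reset: what is moved stays moved. The work goes in short steps, Python scripts to look and compute and a shell command to move; the robot and the scene stay as the last step left them, time stands still between calls to the robot, and variables do not carry over. Pictures are saved under pics/ and viewed, at most 10 in all, crops included, and the job is handed in when it is done.

```bash
mkdir -p pics; python3 - <<'E'
from plant import get_obs,cams
import cv2
for n in("top","side"):
    c=cams.capture(n); cv2.imwrite(f"pics/{n}0.png",c["color"][:,:,::-1]); print(n,c["K"].tolist(),c["R"].tolist(),c["t"].tolist())
print(get_obs())
E
```

```text
top [[508.03883186786493, 0.0, 315.73521975108997], [0.0, 508.03883186786493, 235.87497394925526], [0.0, 0.0, 1.0]] [[0.012030814310312237, -0.9997061007823547, 0.02104688968876739], [-0.9933396327709725, -0.014361084379464992, -0.11432468334474191], [0.11459333956849502, -0.019531290638005558, -0.9932204665695091]] [-15.330117468478159, 517.1761235296069, 1144.1396143194445]
side [[541.2666859772195, 0.0, 323.7782005282657], [0.0, 541.2666859772195, 242.06855242706783], [0.0, 0.0, 1.0]] [[-0.7043405623590993, -0.7098515375500697, -0.0038944644650726282], [-0.42366501124487327, 0.4247651919754128, -0.8000515545469378], [0.5695720590606154, -0.5618588135144741, -0.5999186138248738]] [388.2706794652977, 298.13968584078646, 1257.388376760801]
{'time': 0.1, 'joint_positions': array([-1.30803297e+00,  3.42643408e-01,  1.52490155e+00,  2.08737762e-05,
        1.27539750e+00, -1.45996744e-01]), 'dq': array([ 8.90803421e-05, -2.21934960e-03, -1.65484360e-03,  9.59693348e-04,
       -9.69673166e-04,  1.61608396e-03]), 'tau': array([ 1.71082142e-03, -4.32003772e+01, -2.44694388e+01,  7.19210249e-02,
        5.25989290e-02, -4.57618762e-05]), 'tool_pos': array([ 208.60508123, -481.3795555 ,  217.02643155]), 'tcp_rot': array([-3.14026011e+00, -2.16116872e-04,  4.08753867e-01]), 'contact_force': array([-0.25493556,  0.81163716, -0.39790969]), 'moment': array([0.02973609, 0.05572545, 0.00700122]), 'finger_force': 0.0, 'grip_width': 91.68456415307465}
```

View pics/top0.png

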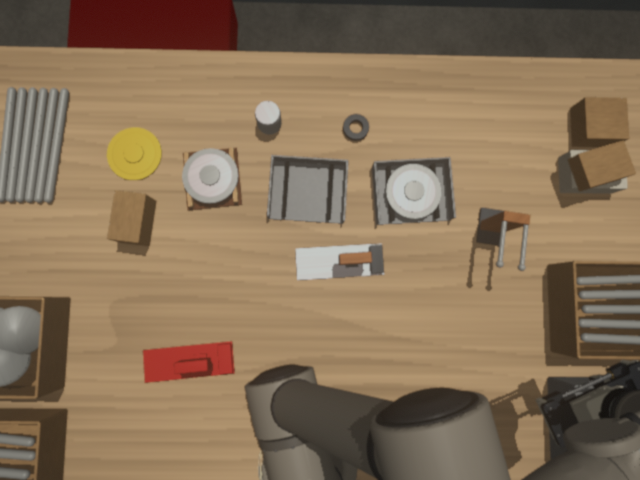

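View pics/side0.png

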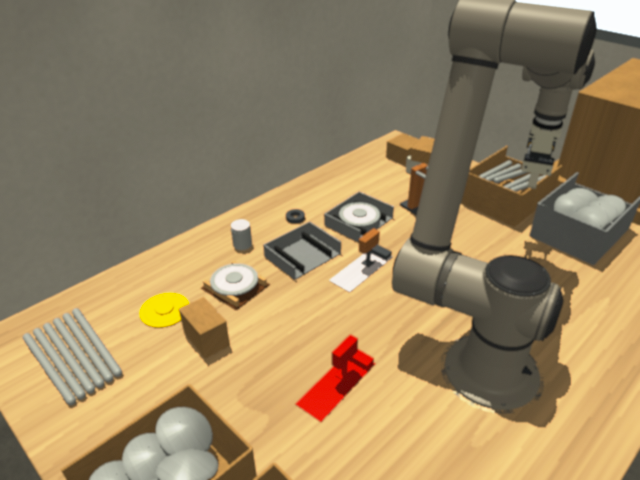

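Top view shows candidates for the lifter: the white blade with a wooden grip at (340,262), and a red one at (190,362). The first fits, because red is excluded. For the cover: steel on a wooden stand at (211,176), yellow at (134,154), stored in a grey tray at (413,190). The first fits. The empty tray is at (308,190) and the rack at (505,230). I'll confirm these in one crop.

```bash
cat > h.py <<'E'
import numpy as np,cv2
from plant import get_obs,cams
def ray(c,uv,z):
    uv=np.atleast_2d(np.asarray(uv,float)); K,R,t=[np.array(c[k]) for k in("K","R","t")]
    d=(np.linalg.inv(K)@np.c_[uv,np.ones(len(uv))].T).T@R; o=-R.T@t
    return (o+d*((z-o[2])/d[:,2])[:,None])
def proj(c,X):
    K,R,t=[np.array(c[k]) for k in("K","R","t")]; p=(K@(R@np.atleast_2d(X).T+t[:,None])).T; return p[:,:2]/p[:,2:]
def st():
    o=get_obs(); print(round(o["time"],2),o["tool_pos"].round(1),o["tcp_rot"].round(4),o["contact_force"].round(1),round(o["grip_width"],1),round(o["finger_force"],1))
E
python3 - <<'E'
from h import *
c=cams.capture("top"); im=c["color"]; np.save("top.npy",im)
cv2.imwrite("pics/crop1.png",cv2.resize(im[120:300,170:540,::-1],None,fx=2.16,fy=2.16,interpolation=cv2.INTER_CUBIC))
hsv=cv2.cvtColor(im,cv2.COLOR_RGB2HSV)
gray=(hsv[...,1]<45)
w=(gray&(hsv[...,2]>140)).astype(np.uint8)
for k in cv2.findContours(w,cv2.RETR_EXTERNAL,cv2.CHAIN_APPROX_NONE)[0]:
    a=cv2.contourArea(k); x,y,_,_=cv2.boundingRect(k)
    if a>300 and 120<y<300 and 150<x<540:
        print("white",a,cv2.boundingRect(k),cv2.minAreaRect(k), "z31",ray(c,np.array(cv2.minEnclosingCircle(k)[0]),31).round(1), cv2.minEnclosingCircle(k))
b=((hsv[...,0]<15)&(hsv[...,1]>130)&(hsv[...,2]<190)).astype(np.uint8)
for k in cv2.findContours(b,cv2.RETR_EXTERNAL,cv2.CHAIN_APPROX_NONE)[0]:
    a=cv2.contourArea(k); x,y,_,_=cv2.boundingRect(k)
    if a>80 and 120<y<300 and 150<x<560: 
        r=cv2.minAreaRect(k);print("brown",a,r,ray(c,r[0],105).round(1))
E
```

```text
white 1420.5 (295, 244, 80, 36) ((335.3641357421875, 261.56817626953125), (31.882659912109375, 79.23750305175781), 86.56636810302734) z31 [[458.6 -54.6  31. ]] ((335.5, 261.5), 42.2907600402832)
white 300.5 (331, 171, 11, 52) ((336.46270751953125, 196.4971923828125), (7.379275798797607, 51.08153533935547), 4.289153099060059) z31 [[610.3 -55.8  31. ]] ((336.5, 196.5), 25.544178009033203)
white 1553.0 (289, 168, 38, 54) ((307.1595153808594, 194.44747924804688), (35.805137634277344, 51.15019226074219), 3.5763344764709473) z31 [[613.9  11.9  31. ]] ((307.5, 194.5), 30.70026206970215)
white 2355.5 (386, 164, 59, 55) ((415.0, 191.0), (54.0, 58.0), 90.0) z31 [[ 616.9 -246.6   31. ]] ((418.0, 195.0), 34.71320724487305)
white 2257.5 (182, 149, 56, 53) ((209.5, 175.0), (52.0, 55.0), 90.0) z31 [[656.2 240.8  31. ]] ((209.52743530273438, 175.0635986328125), 27.77157211303711)
brown 209.0 ((355.12640380859375, 258.14410400390625), (8.283223152160645, 30.141727447509766), 85.60128784179688) [[461.6 -92.5 105. ]]
brown 244.5 ((514.0800170898438, 219.9399871826172), (28.991378784179688, 14.849242210388184), 8.13010311126709) [[ 550.  -440.6  105. ]]
```

View pics/crop1.png

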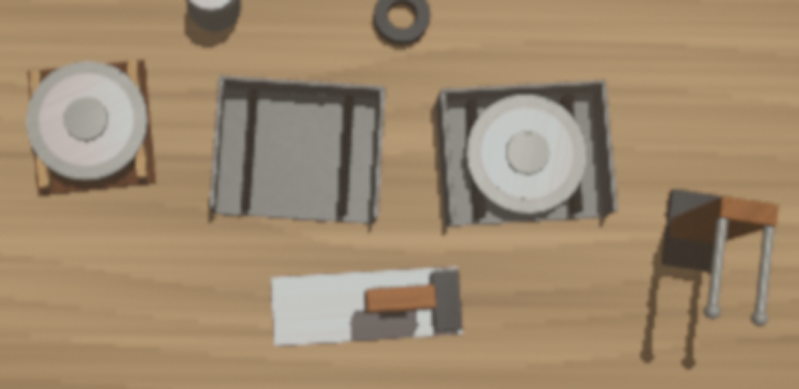

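The crop confirms the steel cover on the wooden stand at crop (86,120), the empty tray at (297,150), the lifter with its heel to the right, and rack pegs ending at (712,312) and (760,320). Next I'll convert these corners to world positions.

```bash
python3 - <<'E'
from h import *
c=cams.capture("top")
def P(l,z): return ray(c,np.array(l,float)/2.16+[170,120],z).round(1)[:,:2]
def an(a,b): d=b-a; return np.arctan2(d[1],d[0]).round(3)
t=P([(222,78),(384,90),(371,222),(211,213)],45);print("tray",t.tolist(),t.mean(0),"yaw",an(t[3],t[0]),an(t[2],t[1]),an(t[1],t[0])-1.571)
r=P([(252,94),(240,215),(348,97),(341,219)],26);print("rails",r.tolist(),r.mean(0),an(r[1],r[0]),an(r[3],r[2]))
s=P([(28,70),(143,61),(154,184),(40,194)],4);print("stand",s.tolist(),s.mean(0),an(s[3],s[0]),an(s[2],s[1]),an(s[1],s[0])-1.571)
s=P([(32,72),(42,190),(135,64),(146,180)],26);print("stand rails",s.tolist(),s.mean(0),an(s[1],s[0]),an(s[3],s[2]))
print("boss cover",P([(86,119)],37),"outer",P([(88,120)],31))
l=P([(272,278),(275,345),(459,267),(461,332)],3);print("blade",l.tolist(),l.mean(0),an(l[2],l[0]),an(l[3],l[1]))
g=P([(401,299)],105);print("grip",g, "yaw",an(P([(437,297)],105)[0],P([(366,301)],105)[0]))
k=P([(712,312),(760,320),(722,218),(769,222)],150);print("pegs",k.tolist(),an(k[0],k[2]),an(k[1],k[3]))
q=P([(723,197),(778,204),(777,225),(720,218)],158);print("post",q.tolist(),q.mean(0))
E
```

```text
tray [[700.3, 93.7], [690.2, -80.5], [546.6, -67.4], [553.7, 102.1]] [622.7    11.975] yaw -0.057 -0.091 -0.05800000000000005
rails [[688.2, 61.9], [554.8, 72.4], [686.7, -42.8], [552.1, -36.4]] [620.45   13.775] -0.079 -0.048
stand [[716.8, 311.3], [729.4, 184.6], [591.0, 168.4], [578.0, 292.5]] [653.8 239.2] 0.135 0.117 0.09899999999999998
stand rails [[708.5, 301.4], [578.7, 285.4], [719.5, 190.0], [591.4, 174.3]] [649.525 237.775] 0.123 0.122
boss cover [[654.8 238.9]] outer [[655.1 237.9]]
blade [[489.3, 37.3], [416.6, 32.8], [504.3, -167.2], [433.2, -169.2]] [460.85  -66.575] 1.644 1.653
grip [[461.  -93.6]] yaw 1.641
pegs [[449.3, -388.5], [442.2, -434.7], [540.7, -401.0], [537.5, -446.9]] -0.136 -0.127
post [[560.0, -399.4], [554.0, -452.7], [533.5, -451.0], [539.5, -395.9]] [ 546.75 -424.75]
```

```bash
R='x'; python3 -m creep '[{"hand":1,"tx":0.0387,"ty":-0.0255,"tz":0,"spin":0},{"hand":1,"tx":0.0387,"ty":-0.0255,"tz":0,"spin":0},{"hand":1,"tx":0.0387,"ty":-0.0255,"tz":0,"spin":0},{"hand":1,"tx":0.0387,"ty":-0.0255,"tz":0,"spin":0},{"hand":1,"tx":0.0387,"ty":-0.0255,"tz":0,"spin":0}]'
python3 -m creep '[{"hand":1,"tx":0.0387,"ty":-0.0255,"tz":0,"spin":0},{"hand":1,"tx":0.0387,"ty":-0.0255,"tz":0,"spin":0},{"hand":1,"tx":0.0387,"ty":-0.0255,"tz":0,"spin":0},{"hand":1,"tx":0.0387,"ty":-0.0255,"tz":0,"spin":0},{"hand":1,"tx":0.0387,"ty":-0.0255,"tz":0,"spin":0}]'
python3 -m creep '[{"hand":1,"tx":0,"ty":0,"tz":0,"spin":-10.1},{"hand":1,"tx":0,"ty":0,"tz":0,"spin":-10.1},{"hand":1,"tx":0,"ty":0,"tz":0,"spin":-10.1},{"hand":1,"tx":0,"ty":0,"tz":0,"spin":-10.1}]'
python3 -m creep '[{"hand":1,"tx":0,"ty":0,"tz":0,"spin":-10.1},{"hand":1,"tx":0,"ty":0,"tz":0,"spin":-10.1},{"hand":1,"tx":0,"ty":0,"tz":0,"spin":-10.1},{"hand":1,"tx":0,"ty":0,"tz":0,"spin":0}]'
python3 - <<'E'
from h import *
st()
c=cams.capture("wrist"); im=c["color"]; cv2.imwrite("pics/w1.png",im[:,:,::-1])
print(proj(c,[[462,-94,105],[463,-94,3],[461-35*.07,-94+35,105]]).round(0).tolist())
E
```

```text
time: 0.82
tool_pos: [336.2, -286.5, 217.6]
tcp_rot: [3.141, -0.0, 0.409]
contact_force: [0.1, -0.1, 0.5]
grip_width: 91.8
finger_force: 0.0
time: 1.45
tool_pos: [463.1, -92.5, 217.6]
tcp_rot: [3.141, 0.0, 0.409]
contact_force: [-0.0, -0.6, 0.0]
grip_width: 92.0
finger_force: 0.0
time: 1.95
tool_pos: [462.4, -93.8, 217.5]
tcp_rot: [-3.141, 0.0, 1.12]
contact_force: [0.7, 0.2, 1.1]
grip_width: 92.1
finger_force: 0.0
time: 2.45
tool_pos: [462.4, -93.9, 217.5]
tcp_rot: [-3.141, -0.0, 1.641]
contact_force: [0.6, 0.4, -0.5]
grip_width: 91.9
finger_force: 0.0
2.45 [462.4 -93.9 217.5] [-3.1413 -0.      1.6412] [ 0.6  0.4 -0.5] 91.9 0.0
[[323.0, 232.0], [324.0, 208.0], [321.0, 188.0]]
```

View pics/w1.png

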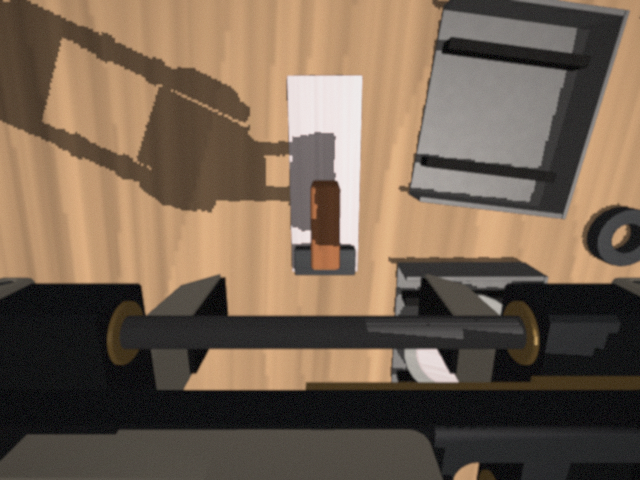

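The wrist view shows the wooden grip centred at column 325 (rows 182 to 270), about 3 mm further forward than predicted, with the blade aligned. I'll descend and grip.

```bash
python3 -m creep '[{"hand":1,"tx":0.003,"ty":0,"tz":0.0325,"spin":0},{"hand":1,"tx":0,"ty":0,"tz":0.0325,"spin":0},{"hand":1,"tx":0,"ty":0,"tz":0.0325,"spin":0},{"hand":1,"tx":0,"ty":0,"tz":0.0325,"spin":0},{"hand":1,"tx":0,"ty":0,"tz":0,"spin":0}]' | tail -6
python3 -m creep '[{"hand":0,"tx":0,"ty":0,"tz":0,"spin":0},{"hand":0,"tx":0,"ty":0,"tz":0,"spin":0},{"hand":0,"tx":0,"ty":0,"tz":0,"spin":0},{"hand":0,"tx":0,"ty":0,"tz":0,"spin":0},{"hand":0,"tx":0,"ty":0,"tz":0,"spin":0}]'
python3 -m creep '[{"hand":0,"tx":0,"ty":0,"tz":0,"spin":0},{"hand":0,"tx":0,"ty":0,"tz":0,"spin":0},{"hand":0,"tx":0,"ty":0,"tz":0,"spin":0},{"hand":0,"tx":0,"ty":0,"tz":0,"spin":0}]'
```

```text
time: 3.12
tool_pos: [460.7, -90.4, 85.9]
tcp_rot: [-3.137, -0.002, 1.64]
contact_force: [0.0, -0.1, 0.2]
grip_width: 91.6
finger_force: 0.0
time: 3.75
tool_pos: [462.3, -91.0, 87.8]
tcp_rot: [3.141, 0.0, 1.643]
contact_force: [0.0, 0.0, 0.4]
grip_width: 46.4
finger_force: 0.0
time: 4.25
tool_pos: [462.4, -91.0, 87.6]
tcp_rot: [3.141, 0.0, 1.643]
contact_force: [0.2, 1.2, -0.4]
grip_width: 24.0
finger_force: 30.0
```

```bash
python3 -m creep '[{"hand":0,"tx":0,"ty":0,"tz":-0.012,"spin":0},{"hand":0,"tx":0,"ty":0,"tz":-0.02,"spin":0},{"hand":0,"tx":0,"ty":0,"tz":-0.02,"spin":0},{"hand":0,"tx":0,"ty":0,"tz":-0.018,"spin":0},{"hand":0,"tx":0.02,"ty":0,"tz":0,"spin":0}]'>/dev/null
python3 -m creep '[{"hand":0,"tx":0.036,"ty":0,"tz":0,"spin":0},{"hand":0,"tx":0.036,"ty":0,"tz":0,"spin":0},{"hand":0,"tx":0.036,"ty":0,"tz":0,"spin":0},{"hand":0,"tx":0.036,"ty":0,"tz":0,"spin":0},{"hand":0,"tx":0.036,"ty":0,"tz":0,"spin":0}]'
python3 -m creep '[{"hand":0,"tx":0.036,"ty":0,"tz":0,"spin":0},{"hand":0,"tx":0.036,"ty":0,"tz":0,"spin":0},{"hand":0,"tx":0.032,"ty":-0.003,"tz":0,"spin":4},{"hand":0,"tx":0,"ty":0,"tz":0,"spin":9},{"hand":0,"tx":0,"ty":0,"tz":0,"spin":9}]'
python3 -m creep '[{"hand":0,"tx":0,"ty":0,"tz":0,"spin":9},{"hand":0,"tx":0,"ty":0,"tz":0,"spin":9},{"hand":0,"tx":0,"ty":0,"tz":0,"spin":9},{"hand":0,"tx":0,"ty":0,"tz":0,"spin":9},{"hand":0,"tx":0,"ty":0,"tz":0,"spin":9}]'
python3 -m creep '[{"hand":0,"tx":0,"ty":0,"tz":0,"spin":9},{"hand":0,"tx":0,"ty":0,"tz":0,"spin":9},{"hand":0,"tx":0,"ty":0,"tz":0,"spin":2.1},{"hand":0,"tx":0,"ty":0,"tz":0,"spin":0},{"hand":0,"tx":0,"ty":0,"tz":0,"spin":0}]'
python3 - <<'E'
from h import *
c=cams.capture("wrist"); im=c["color"]; cv2.imwrite("pics/w2.png",im[:,:,::-1])
o=get_obs();x,y,z=o["tool_pos"];a=o["tcp_rot"][2];d=np.array([np.cos(a),np.sin(a),0]);n=np.array([-d[1],d[0],0]);b=np.array([x,y,z-87.6])
print(proj(c,[b+130*d+37*n+[0,0,3],b+130*d-37*n+[0,0,3],[655,238.5,37]]).round(0).tolist())
E
```

```text
time: 5.5
tool_pos: [447.3, 109.6, 158.1]
tcp_rot: [-3.141, 0.0, 1.643]
contact_force: [0.3, 0.7, -2.6]
grip_width: 23.7
finger_force: 30.0
time: 6.12
tool_pos: [436.8, 212.5, 157.9]
tcp_rot: [-3.141, 0.001, 1.255]
contact_force: [0.4, 0.5, -3.0]
grip_width: 23.4
finger_force: 30.0
time: 6.75
tool_pos: [437.0, 211.9, 158.0]
tcp_rot: [3.142, 0.001, 0.468]
contact_force: [-0.0, 0.5, -2.0]
grip_width: 23.7
finger_force: 30.0
time: 7.38
tool_pos: [437.3, 212.0, 157.7]
tcp_rot: [3.141, 0.0, 0.124]
contact_force: [1.1, -0.3, -3.4]
grip_width: 23.8
finger_force: 30.0
[[264.0, 43.0], [382.0, 43.0], [324.0, -93.0]]
```

View pics/w2.png

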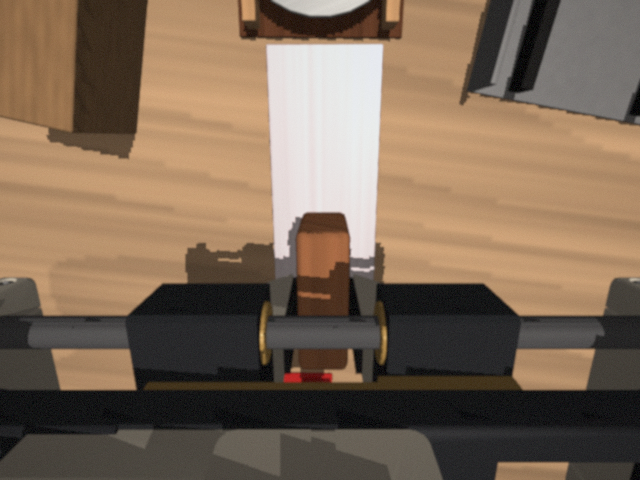

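The wrist view shows the blade front corners at (267,44) and (382,44), as predicted. The stand's front base edge is at row 39, columns 240 to 402. I'll get the stand's offset from the blade axis.

```bash
python3 - <<'E'
from h import *
c=cams.capture("wrist"); o=get_obs();p=o["tool_pos"];a=o["tcp_rot"][2]
R=np.array([[np.cos(a),np.sin(a),0],[np.sin(a),-np.cos(a),0],[0,0,-1]])
print(((ray(c,[(240,39),(402,39)],4)-p)@R.T).round(1))
print(((ray(c,[(248,20),(393,20)],26)-p)@R.T).round(1))
print("cover",(([655,238.5,26]-p)@R.T).round(1))
E
```

```text
[[148.4 -66.6 153.6]
 [148.4  63.4 153.6]]
[[155.8 -55.4 131.6]
 [155.8  51.7 131.6]]
cover [219.2   0.6 131.6]
```

```bash
python3 -m creep '[{"hand":0,"tx":0,"ty":-0.001,"tz":0.012,"spin":0},{"hand":0,"tx":0,"ty":0,"tz":0.018,"spin":0},{"hand":0,"tx":0,"ty":0,"tz":0.018,"spin":0},{"hand":0,"tx":0,"ty":0,"tz":0.0085,"spin":0},{"hand":0,"tx":0,"ty":0,"tz":0,"spin":0}]'
python3 -m creep '[{"hand":0,"tx":0.008,"ty":0,"tz":0,"spin":0},{"hand":0,"tx":0.012,"ty":0,"tz":0,"spin":0},{"hand":0,"tx":0.015,"ty":0,"tz":0,"spin":0},{"hand":0,"tx":0.015,"ty":0,"tz":0,"spin":0},{"hand":0,"tx":0,"ty":0,"tz":0,"spin":0}]'
python3 - <<'E'
from h import *
c=cams.capture("side"); im=c["color"]; u,v=proj(c,[[600,230,30]])[0].astype(int); cv2.imwrite("pics/s2.png",cv2.resize(im[v-75:v+75,u-100:u+100,::-1],None,fx=4,fy=4,interpolation=cv2.INTER_CUBIC))
E
```

```text
time: 8.1
tool_pos: [436.8, 212.9, 100.4]
tcp_rot: [3.141, 0.002, 0.123]
contact_force: [-1.2, 0.1, -3.0]
grip_width: 23.7
finger_force: 30.0
time: 8.72
tool_pos: [488.6, 219.3, 101.4]
tcp_rot: [-3.141, -0.002, 0.122]
contact_force: [-0.5, 0.4, -2.6]
grip_width: 23.6
finger_force: 30.0
```

View pics/s2.png

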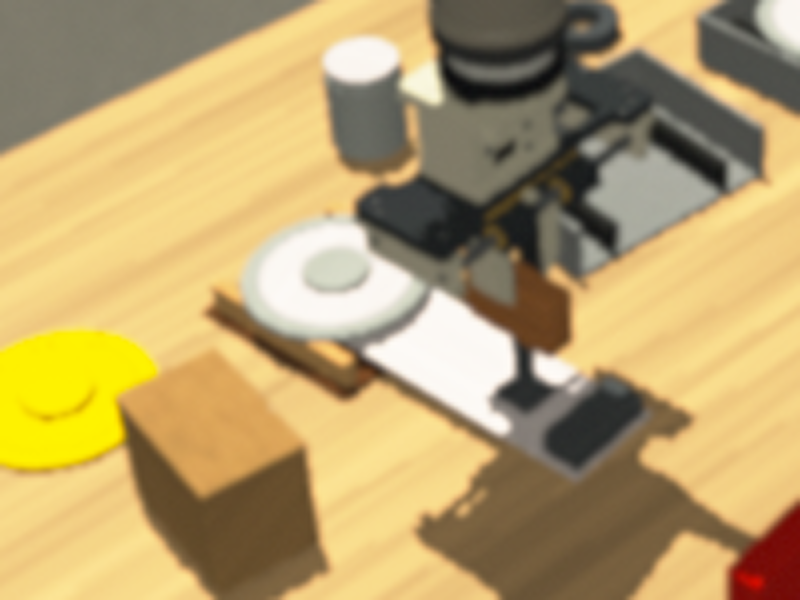

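The side view shows the blade entering the channel under the cover, with the cover undisturbed. I'll go the remaining 89 mm and then lift gently.

```bash
python3 -m creep '[{"hand":0,"tx":0.012,"ty":0,"tz":0,"spin":0},{"hand":0,"tx":0.018,"ty":0,"tz":0,"spin":0},{"hand":0,"tx":0.018,"ty":0,"tz":0,"spin":0},{"hand":0,"tx":0.018,"ty":0,"tz":0,"spin":0},{"hand":0,"tx":0.015,"ty":0,"tz":0,"spin":0}]'
python3 -m creep '[{"hand":0,"tx":0.008,"ty":0,"tz":0,"spin":0},{"hand":0,"tx":0,"ty":0,"tz":0,"spin":0},{"hand":0,"tx":0,"ty":0,"tz":0,"spin":0}]'
python3 -m creep '[{"hand":0,"tx":0,"ty":0,"tz":-0.003,"spin":0},{"hand":0,"tx":0,"ty":0,"tz":-0.003,"spin":0},{"hand":0,"tx":0,"ty":0,"tz":-0.003,"spin":0},{"hand":0,"tx":0,"ty":0,"tz":-0.003,"spin":0},{"hand":0,"tx":0,"ty":0,"tz":-0.004,"spin":0}]'
python3 -m creep '[{"hand":0,"tx":0,"ty":0,"tz":-0.004,"spin":0},{"hand":0,"tx":0,"ty":0,"tz":-0.004,"spin":0},{"hand":0,"tx":0,"ty":0,"tz":-0.003,"spin":0},{"hand":0,"tx":0,"ty":0,"tz":0,"spin":0},{"hand":0,"tx":0,"ty":0,"tz":0,"spin":0}]'
python3 - <<'E'
from h import *
for n in("side","top"):
    c=cams.capture(n); im=c["color"]; np.save(n+"2.npy",im);cv2.imwrite(f"pics/{n}3.png",im[:,:,::-1])
    u,v=proj(c,[[640,235,40]])[0].astype(int)
    if n=="side": cv2.imwrite("pics/s3.png",cv2.resize(im[v-75:v+75,u-100:u+100,::-1],None,fx=4,fy=4,interpolation=cv2.INTER_CUBIC))
E
```

```text
time: 9.4
tool_pos: [568.3, 229.2, 101.1]
tcp_rot: [3.142, -0.0, 0.123]
contact_force: [0.4, 0.7, -2.6]
grip_width: 23.6
finger_force: 30.0
time: 9.78
tool_pos: [574.7, 230.0, 101.0]
tcp_rot: [3.141, 0.001, 0.123]
contact_force: [0.0, -0.0, -3.1]
grip_width: 23.6
finger_force: 30.0
time: 10.4
tool_pos: [574.8, 230.0, 116.9]
tcp_rot: [3.141, 0.001, 0.123]
contact_force: [0.2, -0.6, -4.6]
grip_width: 23.7
finger_force: 30.0
time: 11.02
tool_pos: [575.1, 230.0, 127.9]
tcp_rot: [3.141, 0.0, 0.123]
contact_force: [0.3, 0.6, -4.4]
grip_width: 23.7
finger_force: 30.0
```

View pics/s3.png

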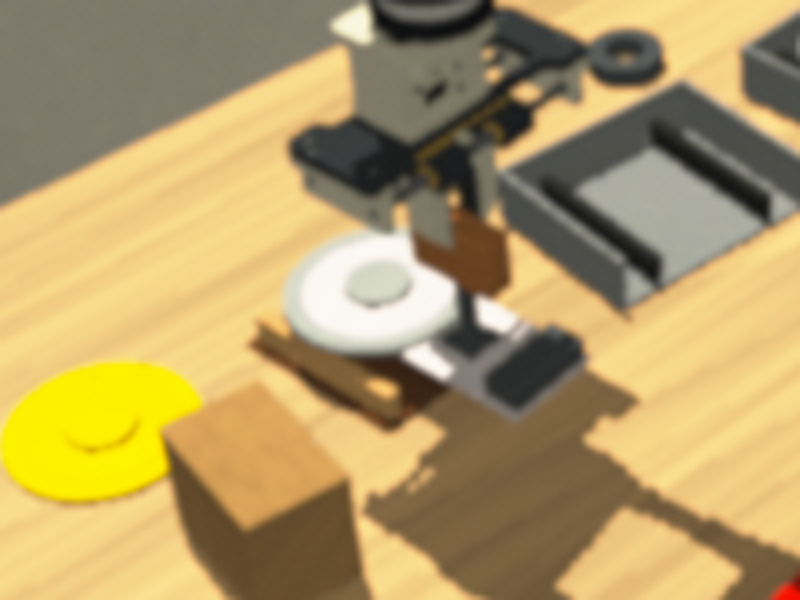

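The side view shows the cover level on the blade, with the load up by about 1.8 N. I'll raise, back off, and traverse gently.

```bash
python3 -m creep '[{"hand":0,"tx":-0.003,"ty":0,"tz":-0.006,"spin":0},{"hand":0,"tx":-0.007,"ty":0,"tz":-0.008,"spin":0},{"hand":0,"tx":-0.011,"ty":0,"tz":-0.008,"spin":0},{"hand":0,"tx":-0.012,"ty":0,"tz":-0.006,"spin":0},{"hand":0,"tx":-0.012,"ty":0,"tz":-0.002,"spin":0}]'>/dev/null
python3 -m creep '[{"hand":0,"tx":-0.009,"ty":0.003,"tz":0,"spin":0},{"hand":0,"tx":-0.005,"ty":0.007,"tz":0,"spin":0},{"hand":0,"tx":-0.001,"ty":0.011,"tz":0,"spin":0},{"hand":0,"tx":0,"ty":0.015,"tz":0,"spin":0},{"hand":0,"tx":0,"ty":0.018,"tz":0,"spin":0}]'
python3 -m creep '[{"hand":0,"tx":0,"ty":0.019,"tz":0,"spin":0},{"hand":0,"tx":0,"ty":0.019,"tz":0,"spin":0},{"hand":0,"tx":0,"ty":0.019,"tz":0,"spin":0},{"hand":0,"tx":0,"ty":0.019,"tz":0,"spin":0},{"hand":0,"tx":0,"ty":0.019,"tz":0,"spin":0}]'
python3 -m creep '[{"hand":0,"tx":0,"ty":0.018,"tz":0,"spin":0},{"hand":0,"tx":0,"ty":0.015,"tz":0,"spin":0},{"hand":0,"tx":0,"ty":0.012,"tz":0,"spin":0.5},{"hand":0,"tx":0,"ty":0.008,"tz":0,"spin":1},{"hand":0,"tx":0,"ty":0.004,"tz":0,"spin":1.5}]'
python3 -m creep '[{"hand":0,"tx":0,"ty":0,"tz":0,"spin":2},{"hand":0,"tx":0,"ty":0,"tz":0,"spin":2.5},{"hand":0,"tx":0,"ty":0,"tz":0,"spin":2},{"hand":0,"tx":0,"ty":0,"tz":0,"spin":1},{"hand":0,"tx":0,"ty":0,"tz":0,"spin":0}]'
python3 - <<'E'
from h import *
c=cams.capture("wrist"); im=c["color"]; cv2.imwrite("pics/w4.png",im[:,:,::-1]); np.savez("w4.npz",K=c["K"],R=c["R"],t=c["t"])
o=get_obs();p=o["tool_pos"];print(p,o["tcp_rot"])
E
```

```text
time: 12.38
tool_pos: [522.7, 167.8, 158.0]
tcp_rot: [3.141, -0.0, 0.122]
contact_force: [-0.6, -0.6, -6.1]
grip_width: 23.6
finger_force: 30.0
time: 13.0
tool_pos: [534.1, 73.5, 158.1]
tcp_rot: [3.141, -0.0, 0.122]
contact_force: [-0.8, -0.2, -4.6]
grip_width: 23.6
finger_force: 30.0
time: 13.62
tool_pos: [540.7, 18.0, 158.1]
tcp_rot: [-3.141, 0.0, 0.068]
contact_force: [0.6, -0.1, -4.3]
grip_width: 23.5
finger_force: 30.0
time: 14.25
tool_pos: [540.7, 18.4, 158.1]
tcp_rot: [3.142, -0.0, -0.06]
contact_force: [0.2, 0.6, -4.9]
grip_width: 23.5
finger_force: 30.0
[540.69905387  18.35271011 158.11421233] [ 3.14153104e+00 -6.55056799e-05 -6.03354112e-02]
```

View pics/w4.png

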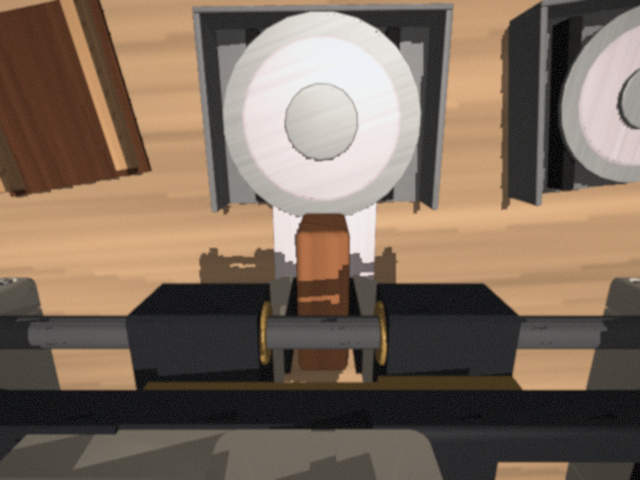

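The wrist view shows the cover disc at (322,114) with its boss at (321,121). The tray's back rim corners are (194,10) and (452,6), and the wall front tops are (212,208) and (436,207).

```bash
python3 - <<'E'
from h import *
c=np.load("w4.npz"); p=np.array([540.7,18.35,158.1]);a=-.0603
R=np.array([[np.cos(a),np.sin(a),0],[np.sin(a),-np.cos(a),0],[0,0,-1]])
f=lambda uv,z:((ray(c,uv,z)-p)@R.T).round(1)[:,:2].tolist()
print("boss",f([(321,121)],84.5),"disc",f([(322,114)],78.5))
print("rim",f([(194,10),(452,6),(436,207),(212,208)],45))
print("floor inner front",f([(228,203),(421,203)],4))
E
```

```text
boss [[82.5, -1.2]] disc [[87.0, -0.6]]
rim [[156.8, -88.7], [159.1, 88.5], [19.3, 89.4], [18.6, -87.9]]
floor inner front [[15.3, -85.9], [15.2, 88.6]]
```

The cover is within a few mm of the tray's centre, so I'll lower straight down.

```bash
python3 -m creep '[{"hand":0,"tx":0.001,"ty":0,"tz":0.004,"spin":0},{"hand":0,"tx":0.001,"ty":0.001,"tz":0.008,"spin":0},{"hand":0,"tx":0,"ty":0,"tz":0.01,"spin":0},{"hand":0,"tx":0,"ty":0,"tz":0.01,"spin":0},{"hand":0,"tx":0,"ty":0,"tz":0.007,"spin":0}]'>/dev/null
python3 -m creep '[{"hand":0,"tx":0,"ty":0,"tz":0.004,"spin":0},{"hand":0,"tx":0,"ty":0,"tz":0.002,"spin":0},{"hand":0,"tx":0,"ty":0,"tz":0.002,"spin":0},{"hand":0,"tx":0,"ty":0,"tz":0.002,"spin":0},{"hand":0,"tx":0,"ty":0,"tz":0.002,"spin":0}]'
python3 -m creep '[{"hand":0,"tx":0,"ty":0,"tz":0.002,"spin":0},{"hand":0,"tx":0,"ty":0,"tz":0.002,"spin":0},{"hand":0,"tx":0,"ty":0,"tz":0.002,"spin":0},{"hand":0,"tx":0,"ty":0,"tz":0,"spin":0},{"hand":0,"tx":0,"ty":0,"tz":0,"spin":0}]'
python3 - <<'E'
from h import *
c=cams.capture("side"); im=c["color"]; u,v=proj(c,[[610,15,30]])[0].astype(int); cv2.imwrite("pics/s5.png",cv2.resize(im[v-75:v+75,u-100:u+100,::-1],None,fx=4,fy=4,interpolation=cv2.INTER_CUBIC))
E
```

```text
time: 15.55
tool_pos: [543.1, 17.1, 107.5]
tcp_rot: [3.141, -0.002, -0.061]
contact_force: [0.2, -0.1, -2.3]
grip_width: 23.5
finger_force: 30.0
time: 16.18
tool_pos: [542.7, 17.1, 101.1]
tcp_rot: [3.142, -0.0, -0.061]
contact_force: [0.6, -0.2, -3.1]
grip_width: 23.7
finger_force: 30.0
```

View pics/s5.png

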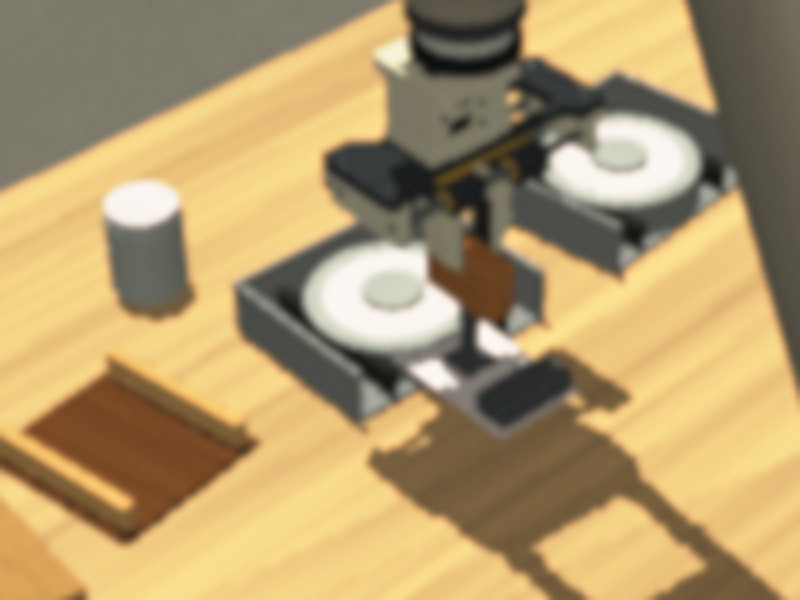

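The side view shows the cover flat on the tray rails, and the force is back to the lifter's weight alone. I'll draw the blade out and head for the rack.

```bash
python3 -m creep '[{"hand":0,"tx":-0.008,"ty":0,"tz":0,"spin":0},{"hand":0,"tx":-0.016,"ty":0,"tz":0,"spin":0},{"hand":0,"tx":-0.02,"ty":0,"tz":0,"spin":0},{"hand":0,"tx":-0.02,"ty":0,"tz":0,"spin":0},{"hand":0,"tx":-0.02,"ty":0,"tz":0,"spin":0}]'
python3 -m creep '[{"hand":0,"tx":-0.02,"ty":0,"tz":0,"spin":0},{"hand":0,"tx":-0.02,"ty":0,"tz":0,"spin":0},{"hand":0,"tx":-0.015,"ty":0,"tz":0,"spin":0},{"hand":0,"tx":-0.006,"ty":0,"tz":0,"spin":0},{"hand":0,"tx":0,"ty":0,"tz":0,"spin":0}]'
python3 -m creep '[{"hand":0,"tx":0,"ty":0,"tz":-0.014,"spin":0},{"hand":0,"tx":0,"ty":0,"tz":-0.025,"spin":0},{"hand":0,"tx":0,"ty":0,"tz":-0.025,"spin":0},{"hand":0,"tx":0,"ty":0,"tz":-0.02,"spin":0},{"hand":0,"tx":0,"ty":0.015,"tz":-0.0095,"spin":0}]'
python3 -m creep '[{"hand":0,"tx":0.001,"ty":0.038,"tz":0,"spin":0},{"hand":0,"tx":0.001,"ty":0.038,"tz":0,"spin":0},{"hand":0,"tx":0.001,"ty":0.038,"tz":0,"spin":0},{"hand":0,"tx":0.001,"ty":0.038,"tz":0,"spin":0},{"hand":0,"tx":0.001,"ty":0.038,"tz":0,"spin":0}]'
python3 -m creep '[{"hand":0,"tx":0.001,"ty":0.038,"tz":0,"spin":0},{"hand":0,"tx":0,"ty":0.038,"tz":0,"spin":0},{"hand":0,"tx":0,"ty":0.038,"tz":0,"spin":0},{"hand":0,"tx":0,"ty":0.038,"tz":0,"spin":0},{"hand":0,"tx":0,"ty":0.036,"tz":0,"spin":0}]'
python3 -m creep '[{"hand":0,"tx":0,"ty":0.036,"tz":0,"spin":-3},{"hand":0,"tx":0,"ty":0,"tz":0,"spin":-9},{"hand":0,"tx":0,"ty":0,"tz":0,"spin":-9},{"hand":0,"tx":0,"ty":0,"tz":0,"spin":-9},{"hand":0,"tx":0,"ty":0,"tz":0,"spin":-9}]'
python3 -m creep '[{"hand":0,"tx":0,"ty":0,"tz":0,"spin":-9},{"hand":0,"tx":0,"ty":0,"tz":0,"spin":-9},{"hand":0,"tx":0,"ty":0,"tz":0,"spin":-9},{"hand":0,"tx":0,"ty":0,"tz":0,"spin":-9},{"hand":0,"tx":0,"ty":0,"tz":0,"spin":-9}]'
python3 -m creep '[{"hand":0,"tx":0,"ty":0,"tz":0,"spin":-2},{"hand":0,"tx":0,"ty":0,"tz":0,"spin":0},{"hand":0,"tx":0,"ty":0,"tz":0,"spin":0}]'
python3 - <<'E'
from h import *
c=cams.capture("wrist"); im=c["color"]; np.savez("w6.npz",K=c["K"],R=c["R"],t=c["t"])
d=cams.capture("top"); im2=d["color"]; np.savez("t6.npz",K=d["K"],R=d["R"],t=d["t"])
cv2.imwrite("pics/w6.png",np.hstack([cv2.resize(im,(400,300)),cv2.resize(im2[175:325,400:600],(400,300),interpolation=cv2.INTER_CUBIC)])[:,:,::-1])
E
```

```text
time: 16.85
tool_pos: [457.6, 22.3, 101.2]
tcp_rot: [3.141, 0.0, -0.061]
contact_force: [-0.4, 0.4, -2.6]
grip_width: 24.1
finger_force: 30.0
time: 17.48
tool_pos: [398.1, 25.9, 101.3]
tcp_rot: [3.141, -0.001, -0.061]
contact_force: [-0.1, -0.3, -3.0]
grip_width: 23.7
finger_force: 30.0
time: 18.1
tool_pos: [398.2, 11.0, 195.8]
tcp_rot: [3.141, -0.003, -0.059]
contact_force: [0.5, -1.1, -2.7]
grip_width: 23.7
finger_force: 30.0
time: 18.73
tool_pos: [390.9, -180.7, 194.7]
tcp_rot: [3.141, -0.001, -0.061]
contact_force: [0.7, -0.7, -2.6]
grip_width: 23.5
finger_force: 30.0
time: 19.35
tool_pos: [380.2, -368.6, 194.4]
tcp_rot: [3.141, -0.0, -0.061]
contact_force: [-1.1, -0.1, -3.2]
grip_width: 23.6
finger_force: 30.0
time: 19.98
tool_pos: [378.2, -403.2, 194.3]
tcp_rot: [3.142, 0.0, 0.625]
contact_force: [-0.5, -0.1, -3.0]
grip_width: 23.6
finger_force: 30.0
time: 20.6
tool_pos: [378.2, -403.1, 194.3]
tcp_rot: [3.142, 0.0, 1.41]
contact_force: [0.5, 0.2, -2.1]
grip_width: 23.5
finger_force: 30.0
time: 20.98
tool_pos: [377.9, -402.7, 194.5]
tcp_rot: [3.142, 0.0, 1.439]
contact_force: [-0.6, 0.3, -2.1]
grip_width: 23.8
finger_force: 30.0
```

View pics/w6.png

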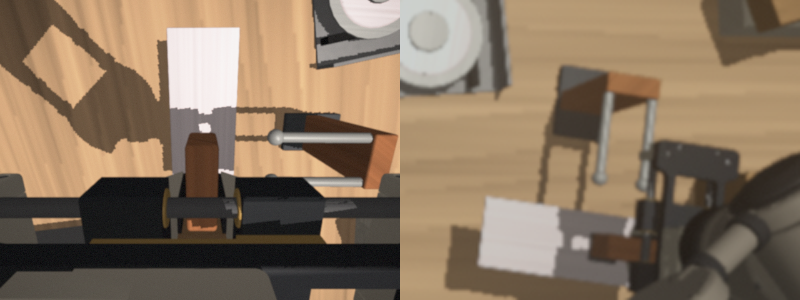

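The wrist half shows the upper peg's ball at (276,137) with its root at (371,139), and the lower ball at (271,178) with its root at (362,182). The top half shows both balls at (600,179) and (643,187). I'll compute the offsets to the tool.

```bash
python3 - <<'E'
from h import *
c=np.load("w6.npz"); p=np.array([377.9,-402.7,194.5]);a=1.439
R=np.array([[np.cos(a),np.sin(a),0],[np.sin(a),-np.cos(a),0],[0,0,-1]])
f=lambda c,uv,z:((ray(c,uv,z)-p)@R.T).round(1)[:,:2].tolist()
print("wrist ballU rootU ballL rootL",f(c,np.array([(276,137),(371,139),(271,178),(362,182)])*1.6,150))
d=np.load("t6.npz")
print("top balls roots",f(d,np.array([(600-400,179),(643-400,187),(608.5-400,92),(653-400,98)])/2+[400,175],150))
E
```

```text
wrist ballU rootU ballL rootL [[25.1, 71.5], [23.1, 163.6], [-17.5, 70.1], [-22.0, 163.5]]
top balls roots [[22.7, 68.9], [-22.6, 67.2], [23.1, 161.0], [-24.1, 161.6]]
```

The lifter is lined up within about 1 mm. I'll enter 112 mm between the pegs, watching the force.

```bash
python3 -m creep '[{"hand":0,"tx":0.001,"ty":0.01,"tz":0,"spin":0},{"hand":0,"tx":0,"ty":0.016,"tz":0,"spin":0},{"hand":0,"tx":0,"ty":0.016,"tz":0,"spin":0},{"hand":0,"tx":0,"ty":0.014,"tz":0,"spin":0},{"hand":0,"tx":0,"ty":0.012,"tz":0,"spin":0}]'
python3 -m creep '[{"hand":0,"tx":0,"ty":0.012,"tz":0,"spin":0},{"hand":0,"tx":0,"ty":0.014,"tz":0,"spin":0},{"hand":0,"tx":0,"ty":0.012,"tz":0,"spin":0},{"hand":0,"tx":0,"ty":0.006,"tz":0,"spin":0},{"hand":0,"tx":0,"ty":0,"tz":0,"spin":0}]'
python3 -m creep '[{"hand":0,"tx":0,"ty":0,"tz":0.004,"spin":0},{"hand":0,"tx":0,"ty":0,"tz":0.004,"spin":0},{"hand":0,"tx":0,"ty":0,"tz":0.0025,"spin":0},{"hand":0,"tx":0,"ty":0,"tz":0,"spin":0},{"hand":0,"tx":0,"ty":0,"tz":0,"spin":0}]'
python3 - <<'E'
from h import *
c=cams.capture("side"); im=c["color"]; u,v=proj(c,[[487,-417,150]])[0].astype(int); cv2.imwrite("pics/s7.png",cv2.resize(im[v-75:v+75,max(u-100,0):u+100,::-1],None,fx=4,fy=4,interpolation=cv2.INTER_CUBIC))
E
```

```text
time: 21.7
tool_pos: [446.6, -410.5, 194.4]
tcp_rot: [-3.142, -0.0, 1.441]
contact_force: [-1.0, -0.3, -2.7]
grip_width: 23.8
finger_force: 30.0
time: 22.32
tool_pos: [489.3, -416.2, 194.4]
tcp_rot: [-3.141, -0.0, 1.441]
contact_force: [0.4, -0.5, -3.7]
grip_width: 23.8
finger_force: 30.0
time: 22.95
tool_pos: [489.1, -416.3, 184.3]
tcp_rot: [3.141, 0.0, 1.44]
contact_force: [0.6, -0.6, -2.1]
grip_width: 23.1
finger_force: 30.0
```

View pics/s7.png

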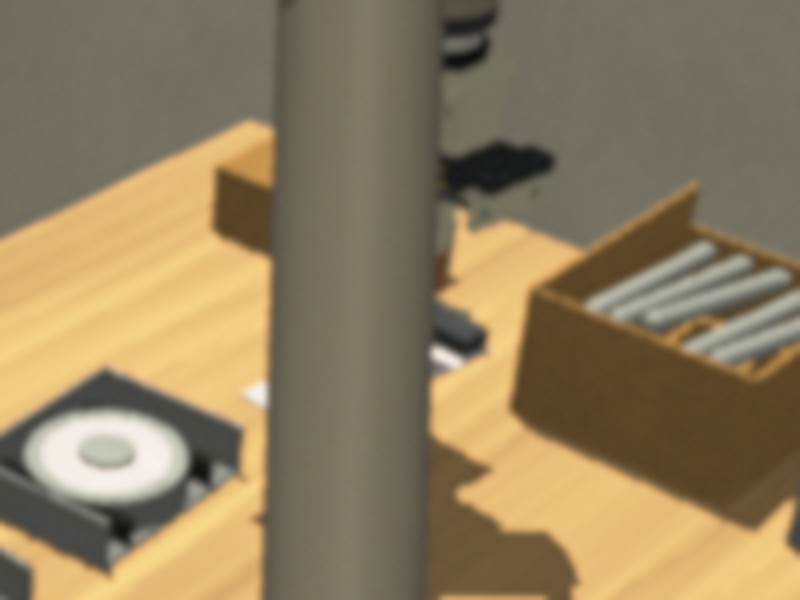

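The arm hides the rack in this view, and I have used up my picture allowance (11 viewed, one over the limit of 10). From here I'll go by force readings only, lowering in small steps until the pegs take the weight.

```bash
python3 -m creep '[{"hand":0,"tx":0,"ty":0,"tz":0.001,"spin":0},{"hand":0,"tx":0,"ty":0,"tz":0,"spin":0},{"hand":0,"tx":0,"ty":0,"tz":0,"spin":0}]'
python3 -m creep '[{"hand":0,"tx":0,"ty":0,"tz":0.0005,"spin":0},{"hand":0,"tx":0,"ty":0,"tz":0,"spin":0},{"hand":0,"tx":0,"ty":0,"tz":0,"spin":0}]'
```

```text
time: 23.38
tool_pos: [489.1, -416.2, 183.1]
tcp_rot: [3.142, 0.0, 1.44]
contact_force: [0.9, 0.3, -3.6]
grip_width: 24.0
finger_force: 30.0
time: 23.75
tool_pos: [489.0, -416.3, 182.6]
tcp_rot: [3.142, 0.0, 1.44]
contact_force: [-0.1, 0.6, -2.3]
grip_width: 23.6
finger_force: 30.0
```

```bash
python3 -m creep '[{"hand":0,"tx":0,"ty":0,"tz":0.0005,"spin":0},{"hand":0,"tx":0,"ty":0,"tz":0,"spin":0},{"hand":0,"tx":0,"ty":0,"tz":0,"spin":0}]' | grep -A1 -E "tool|contact"
python3 -m creep '[{"hand":0,"tx":0,"ty":0,"tz":0.0005,"spin":0},{"hand":0,"tx":0,"ty":0,"tz":0,"spin":0},{"hand":0,"tx":0,"ty":0,"tz":0,"spin":0}]'| grep -E "tool|contact"
```

```text
tool_pos: [489.1, -416.2, 182.4]
tcp_rot: [3.141, 0.0, 1.44]
contact_force: [-0.8, 0.8, -0.3]
grip_width: 23.4
tool_pos: [489.2, -416.1, 182.2]
contact_force: [-1.2, 4.1, 4.4]
```

The pegs now carry the grip, with contact at about the expected height. I'll open partially and retreat straight up.

```bash
python3 -m creep '[{"hand":0.55,"tx":0,"ty":0,"tz":0,"spin":0},{"hand":0.55,"tx":0,"ty":0,"tz":0,"spin":0},{"hand":0.55,"tx":0,"ty":0,"tz":0,"spin":0},{"hand":0.55,"tx":0,"ty":0,"tz":0,"spin":0},{"hand":0.55,"tx":0,"ty":0,"tz":0,"spin":0}]'
python3 -m creep '[{"hand":0.55,"tx":0,"ty":0,"tz":-0.008,"spin":0},{"hand":0.55,"tx":0,"ty":0,"tz":-0.015,"spin":0},{"hand":0.55,"tx":0,"ty":0,"tz":-0.025,"spin":0},{"hand":0.55,"tx":0,"ty":0,"tz":-0.03,"spin":0},{"hand":0.55,"tx":0,"ty":0,"tz":-0.03,"spin":0}]'
python3 -m creep '[{"hand":0.55,"tx":0,"ty":-0.045,"tz":-0.02,"spin":0},{"hand":0.55,"tx":0,"ty":-0.05,"tz":0,"spin":0},{"hand":0.55,"tx":0,"ty":-0.05,"tz":0,"spin":0},{"hand":0.55,"tx":0,"ty":0,"tz":0,"spin":0},{"hand":0.55,"tx":0,"ty":0,"tz":0,"spin":0}]'
python3 - <<'E'
from h import *
def brown(im,lo=(0,130,30),hi=(15,255,200)):
    return cv2.inRange(cv2.cvtColor(im,cv2.COLOR_RGB2HSV),np.array(lo),np.array(hi))
for i in range(2):
    c=cams.capture("wrist" if i==0 else "top"); im=c["color"]
    X=proj(c,[[487,-417,200],[622,13,37]]).round(0); print(X.tolist())
    for k in cv2.findContours(brown(im),cv2.RETR_EXTERNAL,cv2.CHAIN_APPROX_NONE)[0]:
        if cv2.contourArea(k)>60:
            r=cv2.minAreaRect(k); print("br",cv2.contourArea(k),np.round(r[0]),np.round(r[1]),round(r[2]),ray(c,r[0],200).round(0)[0,:2])
hsv=cv2.cvtColor(im,cv2.COLOR_RGB2HSV); w=((hsv[...,1]<45)&(hsv[...,2]>140)).astype(np.uint8)
g=cv2.cvtColor(im,cv2.COLOR_RGB2GRAY)[150:240,255:360]
print(cv2.HoughCircles(cv2.resize(g,None,fx=4,fy=4,interpolation=cv2.INTER_CUBIC),cv2.HOUGH_GRADIENT,1,60,param1=80,param2=25,minRadius=95,maxRadius=130))
for k in cv2.findContours(w,cv2.RETR_EXTERNAL,cv2.CHAIN_APPROX_NONE)[0]:
    if cv2.contourArea(k)>300: print(cv2.boundingRect(k),cv2.contourArea(k),ray(c,cv2.minAreaRect(k)[0],31).round(0)[0,:2])
E
```

```text
time: 25.12
tool_pos: [489.0, -416.3, 181.6]
tcp_rot: [-3.142, 0.0, 1.44]
contact_force: [-1.0, 0.9, -0.0]
grip_width: 50.5
finger_force: 0.0
time: 25.75
tool_pos: [489.1, -416.2, 292.0]
tcp_rot: [3.14, 0.001, 1.44]
contact_force: [0.6, -0.3, -0.4]
grip_width: 50.6
finger_force: 0.0
time: 26.38
tool_pos: [345.7, -397.8, 310.9]
tcp_rot: [3.14, 0.002, 1.44]
contact_force: [0.1, 0.3, 0.3]
grip_width: 50.4
finger_force: 0.0
[[501.0, 232.0], [566.0, -289.0]]
br 5369.5 [511. 227.] [87. 95.] 10 [ 495. -414.]
[[523.0, 244.0], [307.0, 191.0]]
br 2872.0 [188. 361.] [33. 91.] 84 [253. 236.]
br 324.0 [522. 244.] [34. 12.] 8 [ 487. -416.]
br 201.5 [516. 218.] [26.  9.] 8 [ 540. -405.]
br 2073.5 [210. 179.] [56. 41.] 84 [609. 207.]
br 8027.0 [152.  25.] [ 50. 169.] 90 [930. 336.]
[[[211.5 161.5 111.7]]]
(315, 412, 34, 47) 577.0 [ 69. -51.]
(0, 308, 24, 26) 394.0 [321. 673.]
(443, 223, 49, 39) 1407.0 [ 506. -358.]
(386, 164, 59, 57) 2425.0 [ 624. -240.]
(272, 163, 71, 60) 2973.0 [621.  12.]
(255, 101, 25, 23) 422.5 [810. 111.]
(46, 89, 19, 110) 303.0 [725. 602.]
```

The grip is seen at (487,-416) at hanging height, 2 mm or less from the target and aligned with the pegs. The cover is within about 3 mm of the tray centre, and the robot is clear.

```bash
python3 -c "
from plant import close_job
print(close_job())"
```

```text
the job is handed in; nothing more can be done
None
```

The job is handed in, but no verdict came back: by my measurements the cover lies within about 3 mm of the empty tray's centre and the lifter hangs within about 2 mm of its point on the rack, done in about 26 of the 67 s; I viewed 11 pictures, one over the limit of 10.

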